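# Let the waiting specimen box through the lane gate and bring up the next

## Robot

A 7-joint arm with a two-finger parallel gripper is mounted at the origin on the work surface. World frame = base frame: x ahead of the robot, y to its left, z up, the work surface at z = 0. Lengths are in m, angles in rad, forces in N, time in s.
With the tool pointing down it reaches from about 0.4 to 0.85 m from the base axis. Payload 10.4 kg.
Tool frame: the origin (TCP) lies on the centre line of the jaws, within the pads' length; the fingertips stand 11 mm ahead of it and the grasp point (between the pads) lies 8 mm behind it; z points along the fingers, y is the line along which they close (so a half turn about z gives the same grasp; the last joint's range is limited). The gripper opens to 87 mm and grips with 3 to 60 N. Pads are 19 mm wide; open, the fingers measure 117 mm over their backs; the gripper's body (75 mm by 190 mm) begins 51 mm behind the grasp point.
Start: joints at [-1.208, 0.332, -0.065, 1.46, 0.022, 1.35, -0.088], TCP at [0.235, 0.579, 0.234] pointing down, gripper open.
Joint ranges: [-2.6, 2.6], [-0.5, 2.12], [-1.47, 1.34], [0.16, 2.42], [-1.27, 4.41], [0.06, 2.06], [-2.6, 2.6]. Speed limits (rad/s): [2.22, 2.22, 2.79, 2.79, 3.14, 3.14, 3.14].

## Interface

Orientations are given as a unit quaternion [x, y, z, w].
In Python, from bench import r gives the robot as it stands.
- The arm moves only by the shell command python3 -m pendant 'ROWS' [OPENING] [FORCE]. ROWS is JSON, a list of rows, each a list of 4 numbers: the shift along the tool's x, y, z in m, then the turn about the tool's z in rad. A call has 1 to 8 rows; each row shifts and turns the commanded pose from where the row before left it, along the tool's axes as they then stand; what a row does not reach is not made up. A row lasts 1/12 s, in which the tool goes at most 41.7 mm and 7.16 degrees, less where a joint would pass 70% of its speed; a pose out of reach is approached as far as the arm can. A call with a gripper value outside its range is refused whole. OPENING is the opening, from 0 (shut) to 1 (fully open), set as the call begins (- or left out, the last holds). The fingers move at their own pace and stop on an object; FORCE is the grip in N (left out, the last holds). Time passes only in rows, so rows that do not move let the fingers close. It gives the time, the measured TCP pose, the force, the opening and the grip force at its end, in the units of the state.
- r.read_state(): the state, without advancing time (a new reading comes with each control period).
- r.camera(name): name is "scene" or "top" or "wrist"; returns a dict with "img" (384x512x3 uint8, red, green, blue), "camera_matrix" (3x3 intrinsics, pixels), "xyz" and "attitude" of the camera in the world. Camera axes: x right, y down, z forward; pixel columns grow to the right and rows downward; lengths in m; the calibration is good to about 2 mm. A picture is of the moment at which its call begins. There is no depth.
- r.close_job(): hands the job in; it is judged then, once.
Trained networks look in the newest picture that a camera, given by its name, has taken for a name from the list of things; names that differ only in an ending like _2 or _b are one class to them, and where a whole thing is asked for, a point or a joint stands for the part that bears it (a point fixed in the world has none). Each returns a list of dicts, best first, with "score" (0 to 1); they miss things now and then, are a little off and sometimes report something else, mostly with a low value. They report only what shows in the picture. A call takes as long as a camera call. They do not tell look-alikes from the thing itself.
- r.outline_of(thing, camera): "mask" (384x512 bool, what is visible of it) and "bbox" ([centre column, centre row, width, height] in pixels, round what is visible of it).
The state is a dict: "time": time; "joint_positions": joint angles; "joint_vel": joint speeds; "joint_torque": joint torques, N m; "ee_pos": TCP position; "eef_rot": TCP orientation; "ft_force": force on the tool from outside, world axes, zero at the start; "torque": the same for the moment, N m; "width": finger opening in m; "grip_force": force on a finger pad.
Only numpy, scipy, OpenCV 4.12 (cv2) and the standard library are available. Lean on these libraries where they do the work, as an engineer would, in place of code of your own. Each camera call takes 0.05 s, during which the arm holds its last target. There are 200 camera calls.

## Task

At the sloped roller lane, pull the gate's push-pull knob straight out until it clicks and stays out, let the waiting specimen box roll down to the end stop by itself without the gripper touching it, then push the knob fully home behind it. After that, set the other specimen box, which stands on the table, lengthwise on the rollers above the shut gate so that it rolls down and waits against the gate bar. Leave everything else on the table standing where it is.

Things in the scene. Friction and masses are not known exactly. Their poses are not given: they have to be found in the camera images.
- lane: Fixed tabletop gravity roller lane, aluminium; place and yaw vary. Origin on the table (z 0) under the gate bar, mid lane. Lane y runs downhill, z up, x across; the knob is on the -x side, facing the robot. Roller tops are 90 mm up at lane y = 0 and sink 0.0852 m per m of lane y (slope 0.085 rad). Lane from y -0.225 (open upper end) to 0.140. Rails 4 mm thick, 74 mm apart inside, rise 16 mm above the rollers.
- end_stop (a point): Middle of the lane at the face of its end stop, at roller-top height (lane 0, 0.140, 0.078). The stop is a plate rising 40 mm above the rollers across the lane's lower end.
- gate (a joint): Travel of the gate plunger in m along lane -x: 0 = fully home (bar stands across the lane), 0.050 = fully out (bar withdrawn from the lane). Over-centre detent: about 9 N starts it from either end; past mid travel (0.025) it snaps by itself to the other end and stays there.
- gate_knob (a point): Centre of the gate knob's head, moving with it: lane (-0.114, 0, 0.116) when home, (-0.164, 0, 0.116) when out. Head: black disc, 52 mm diameter, 22 mm thick plus a 4 mm front dome, axis level along lane x, flat back 11 mm from this point towards the lane. Behind it runs a 14 mm round steel shank, 42 mm of it free (head home) before the bushing.
- gate_bushing (a point): Front of the bushing that carries the shank, on its axis, fixed to the lane at lane (-0.061, 0, 0.116): 28 mm diameter, on a plate 44 mm wide on the rail, top at z 0.131. Beyond it the shank goes on through the rail as the gate bar, 14 mm thick, reaching lane x +0.009 with the knob home.
- box_wait_centre (a point): Centre (half-way up) of the waiting specimen box: white, grey lid, 62 (x) by 120 (y) by 60 mm high, 0.25 to 0.5 kg, lengthwise on the rollers, its front end against the gate bar. At the end stop its centre lies at about lane (0, 0.079, 0.113). It rolls there by itself in about 1 s once the bar is out.
- box_next_centre (a point): Centre (half-way up) of the next specimen box, alike: 62 (its x) by 120 (its y) by 60 mm high, 0.25 to 0.5 kg, upright on the table at any yaw in one of three places. Waiting against the shut gate bar its centre lies at about lane (0, -0.066, 0.126). Either end may lead.
- pump_bottle: Bystander: white round pump bottle, 68 mm diameter, 150 mm tall, standing near the knob on its downhill side; origin at the centre of its underside; the 50 mm spout at the top points to its -x.
- reagent_bottle: Bystander: white bottle with blue cap, 56 mm diameter, 165 mm tall, standing behind the upper half of the lane; origin at the centre of its underside.
- kit_carton: Bystander: closed white carton 95 (x) by 140 (y) by 68 mm high, too wide for the lane; origin at the centre of its underside.
- tube_rack: Bystander: white tube rack 68 (x) by 120 (y) mm with capped tubes to 74 mm high; origin at the centre of its underside.
There are look-alikes about, which are no part of the job. What is shaped like the part that bears box_next_centre but orange is not meant. Leave any turquoise look-alike of the part that bears box_wait_centre alone.

How it is judged:
On the way, in this order (a step that is already met when the one before it is completed fails the run):
1. the gate knob is pulled right out to its detent (value of joint gate above 0.045 m), for 0.1 s.
2. the waiting box stands at the end stop and the knob is pushed fully home behind it (value of joint gate below 0.004 m and y of box_wait_centre in the frame of lane between 0.071 and 0.086 m and x of box_wait_centre in the frame of lane between -0.012 and 0.012 m and angle between the y axis of box_wait_centre and the y axis of lane, either way round below 0.18 rad and angle between box_wait_centre's own z axis and vertical below 0.13 rad and z of box_wait_centre in the frame of lane between 0.104 and 0.124 m), for 0.2 s.
3. the next box stands on the rollers against the gate bar, let go (y of box_next_centre in the frame of lane between -0.078 and -0.06 m and x of box_next_centre in the frame of lane between -0.012 and 0.012 m and angle between the y axis of box_next_centre and the y axis of lane, either way round below 0.18 rad and angle between box_next_centre's own z axis and vertical below 0.13 rad and z of box_next_centre in the frame of lane between 0.116 and 0.136 m and contact force between the fingers and box_next below 0.1 N), for 0.3 s.
At the end, for the whole second after the job is handed in: The knob is fully home (within 4 mm); the first box rests on the rollers against the end stop (within about 8 mm) and the next box on the rollers against the gate bar (within about 10 mm), both upright, lengthwise between the rails and still (all of step 2 and y of box_next_centre in the frame of lane between -0.078 and -0.06 m and x of box_next_centre in the frame of lane between -0.012 and 0.012 m and angle between the y axis of box_next_centre and the y axis of lane, either way round below 0.18 rad and angle between box_next_centre's own z axis and vertical below 0.13 rad and z of box_next_centre in the frame of lane between 0.116 and 0.136 m and linear speed of each of box_wait, box_next below 0.02 m/s); the robot touches nothing.
It fails at once if the gripper handles the waiting box (contact force between the fingers and box_wait above 2 N).
It fails at once if a bystander is pushed away (over 30 mm) or tipped (distance of any of pump_bottle, reagent_bottle, kit_carton, tube_rack from where it was at the start of the episode above 0.03 m or angle between any of pump_bottle, reagent_bottle, kit_carton, tube_rack's own z axis and vertical above 0.35 rad).
It also fails if it takes over 59 s, if anything falls off the work surface, if the arm or the gripper's body presses on something with over 40 N, if the wrist force passes 120 N, or if a joint passes its speed limit or range.

## Working session

There is one attempt and no reset: what is moved stays moved. The work goes in short steps, Python scripts to look and compute and a shell command to move; the robot and the scene stay as the last step left them, time stands still between calls to the robot, and variables do not carry over. Pictures are saved under pics/ and viewed, at most 10 in all, crops included, and the job is handed in when it is done.

```bash
ls; mkdir -p pics; python3 - <<'E'
from bench import r
import cv2,numpy as np
for n in ("scene","top"):
    c=r.camera(n); cv2.imwrite(f"pics/{n}0.png",c["img"][:,:,::-1]); print(n,np.round(c["camera_matrix"],1).tolist(),np.round(c["xyz"],4),c["attitude"])
    for t in ("lane","gate_knob","gate_bushing","box_wait_centre","box_next_centre","pump_bottle","reagent_bottle","kit_carton","tube_rack"):
        print(t,[(round(d["score"],2),np.round(d["bbox"]).astype(int).tolist(),int(d["mask"].sum())) for d in r.outline_of(t,n)][:4])
s=r.read_state(); print(s["time"],s["ee_pos"],s["eef_rot"],s["width"])
E
cd pics; python3 -c "
import cv2,numpy as np
a=cv2.imread('scene0.png');b=cv2.imread('top0.png')
cv2.imwrite('both0.png',cv2.resize(np.vstack([a,b]),(400,600)) if 0 else np.vstack([a,b])[:,:])"
```

```text
pics
scene [[412.5, 0.0, 256.0], [0.0, 412.5, 196.0], [0.0, 0.0, 1.0]] [1.4433 0.4015 0.759 ] [ 0.46784331  0.75249118 -0.39265776 -0.24637277]
lane [(0.81, [263, 220, 142, 99], 4681)]
gate_knob [(0.56, [283, 186, 32, 29], 332)]
gate_bushing [(0.59, [263, 220, 135, 91], 4555), (0.43, [224, 167, 50, 34], 976)]
box_wait_centre [(0.8, [284, 186, 38, 31], 448), (0.66, [252, 191, 54, 42], 1260)]
box_next_centre [(0.78, [401, 218, 31, 44], 903)]
pump_bottle [(0.87, [328, 198, 28, 59], 723)]
reagent_bottle [(0.59, [229, 226, 23, 60], 990)]
kit_carton [(0.71, [223, 166, 49, 32], 940), (0.7, [328, 199, 25, 58], 683)]
tube_rack [(0.76, [150, 189, 44, 35], 1145)]
top [[492.1, 0.0, 250.4], [0.0, 492.1, 195.6], [0.0, 0.0, 1.0]] [0.3402 0.0071 1.4372] [ 0.70798451 -0.70135124  0.06450053 -0.05200046]
lane [(0.65, [243, 193, 136, 65], 3906)]
gate_knob [(0.64, [228, 201, 21, 50], 292)]
gate_bushing [(0.9, [242, 194, 139, 60], 4087)]
box_wait_centre [(0.87, [249, 258, 44, 26], 933), (0.71, [253, 175, 43, 27], 1154)]
box_next_centre [(0.71, [115, 248, 36, 48], 1213)]
pump_bottle [(0.64, [185, 231, 28, 22], 526)]
reagent_bottle [(0.61, [255, 149, 18, 27], 441), (0.57, [375, 186, 44, 48], 1129)]
kit_carton [(0.96, [324, 254, 64, 55], 1941)]
tube_rack [(0.59, [373, 186, 47, 46], 1113)]
1.0 [0.23516581 0.57907822 0.23357681] [1.91689365e-01 9.81455646e-01 3.73040804e-05 4.70375300e-06] 0.0868386821703467
```

View pics/scene0.png

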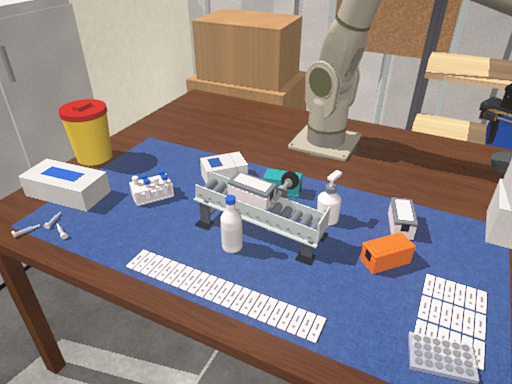

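View pics/top0.png

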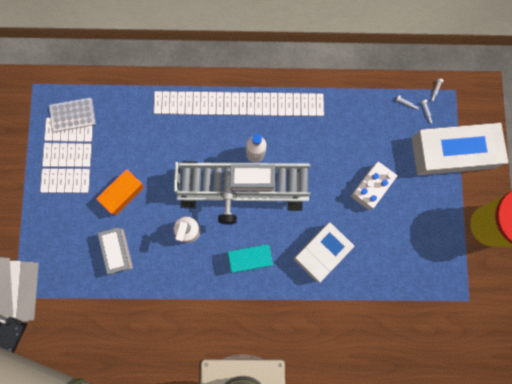

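Top view: the waiting box sits on the lane at (252,177), and the knob is at (228,218). Candidates for the next box are white with a grey lid at (115,250) and orange at (119,192). The white one fits, since orange is excluded. The turquoise box at (250,258) is a look-alike to leave alone. I'll confirm this in one enlarged crop.

```bash
cd pics; python3 -c "
import cv2
a=cv2.imread('top0.png')[150:275,90:320]
cv2.imwrite('crop1.png',cv2.resize(a,None,fx=3.4,fy=3.4,interpolation=cv2.INTER_CUBIC))"
```

```text
(no output)
```

View pics/crop1.png

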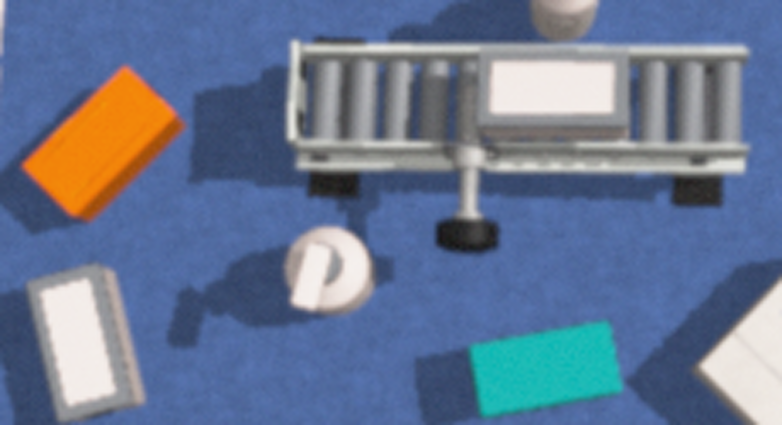

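Crop: the white, grey-lidded box at crop (80,343), which is full-frame (114,251), is the next box. The orange and turquoise boxes are look-alikes. The end stop is at crop (295,95), so downhill is to the left, and the knob is at (467,235). Next I'll fit the poses from these picks and check them with an overlay.

```bash
cat > h.py <<'E'
import numpy as np,cv2
from scipy.spatial.transform import Rotation as R
from scipy.optimize import least_squares
def proj(c,P):
    p=(np.atleast_2d(P)-c["xyz"])@R.from_quat(c["attitude"]).as_matrix()
    q=p@np.array(c["camera_matrix"]).T; return q[:,:2]/q[:,2:]
def unproj(c,uv,z):
    d=R.from_quat(c["attitude"]).as_matrix()@np.linalg.solve(c["camera_matrix"],[uv[0],uv[1],1])
    return c["xyz"]+d*(z-c["xyz"][2])/d[2]
def W(pose,P):
    x,y,a=pose; P=np.atleast_2d(P).astype(float)
    return np.c_[x+P[:,0]*np.cos(a)-P[:,1]*np.sin(a), y+P[:,0]*np.sin(a)+P[:,1]*np.cos(a), P[:,2]]
def rt(y): return .09-.0852*y
def step(s,target,yaw):
    """target TCP world, yaw = direction angle of tool y axis (mod pi); returns turn then tool-axis shift after the turn"""
    M=R.from_quat(s["eef_rot"]).as_matrix(); cur=np.arctan2(M[1,1],M[0,1])
    d=(yaw-cur+np.pi/2)%np.pi-np.pi/2
    M2=M@R.from_euler('z',-d).as_matrix()
    return "turn",round(-d,4),"shift",np.round(M2.T@(np.array(target)-s["ee_pos"]),4)
E
cat > fit.py <<'E'
from bench import r
from h import *
c=r.camera("top"); sc=r.camera("scene")
print("axis",R.from_quat(c["attitude"]).as_matrix()[:,2])
full=lambda p:np.array(p)/3.4+[90,150]
L=[((.039,-.225,rt(-.225)+.016),(748,50)),((.039,.138,rt(.138)+.016),(303,50)),((-.039,-.225,rt(-.225)+.016),(748,148)),((-.039,.138,rt(.138)+.016),(300,148)),
((-.114,0,.116),(467,233)),((0,.142,.118),(295,95))]
P=np.array([l[0] for l in L]);U=full([l[1] for l in L])
f=least_squares(lambda q:(proj(c,W(q,P))-U).ravel(),[.5,0,0]);lane=f.x
print("lane",lane,np.round(f.fun.reshape(-1,2),1).tolist())
B=np.array([[-.031,-.06,.06],[.031,-.06,.06],[.031,.06,.06],[-.031,.06,.06]])
V=full([(62,420),(28,283),(98,264),(132,404)])
X=np.array([unproj(c,v,.06) for v in V]); m=X.mean(0); ax=(X[1]-X[0]+X[2]-X[3])/2  # long axis
box=[m[0],m[1],np.arctan2(-ax[0],ax[1])]
print("next box",box, np.linalg.norm(ax), np.linalg.norm(X[2]-X[1]))
out=[]
for cam in (c,sc):
    im=cam["img"][:,:,::-1].copy(); im=cv2.resize(im,None,fx=2,fy=2)
    def poly(p,Q,col):
        cv2.polylines(im,[np.int32(np.round((proj(cam,W(p,Q))+.5)*2*16))],True,col,1,cv2.LINE_AA,4)
    for x in(-.037,.037): poly(lane,[(x,-.225,rt(-.225)+.016),(x,.14,rt(.14)+.016)],(0,0,255))
    poly(lane,[(-.037,.14,.118),(.037,.14,.118)],(0,0,255))
    t=np.linspace(0,6.28,24); poly(lane,np.c_[0*t-.103,.026*np.cos(t),.116+.026*np.sin(t)],(0,255,255))
    poly(lane,[(-.031,-.127,.161),(.031,-.127,.161),(.031,-.007,.151),(-.031,-.007,.151)],(0,255,0))
    poly(box,B,(0,255,0)); poly(box,B*[1,1,0],(0,255,0))
    out.append(im)
cv2.imwrite("pics/ov.png",np.vstack([out[0][280:570,190:710],out[1][300:580,360:880]]))
for n,(d,z) in {"pump":((185,231),0.1),"reagent":((256,149),.1)}.items(): print(n,unproj(c,d,z))
print("knob",W(lane,(-.114,0,.116)))
E
python3 fit.py
```

```text
axis [ 0.16427193 -0.01684401 -0.98627127]
lane [ 0.60788424  0.04589692 -0.00399479] [[0.5, 0.1], [-0.1, 0.6], [0.7, -0.6], [-0.2, -0.7], [-0.1, 1.1], [-0.8, -0.7]]
next box [np.float64(0.4107776925661801), np.float64(0.3617382804491349), np.float64(-1.279800810256564)] 0.11699899325069436 0.058562482782890994
pump [0.46359988 0.16104627 0.1       ]
reagent [ 0.69547514 -0.03048977  0.1       ]
knob [[0.49388515 0.04635232 0.116     ]]
```

View pics/ov.png

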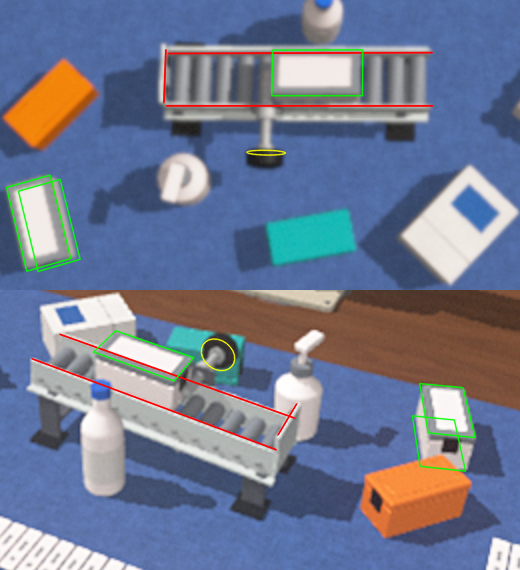

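The overlay fits both views: lane, knob and next box all match. I'll compute the approach to the shank behind the knob head.

```bash
cat >> h.py <<'E'
LANE=np.array([.6079,.0459,-.004]); BOX=np.array([.4108,.3617,-1.2798])
def plan(P,yaw=0,frame=LANE):
    from bench import r
    s=r.read_state(); print(round(s["time"],2),s["ee_pos"].round(4) if hasattr(s["ee_pos"],"round") else s["ee_pos"],"f",np.round(s["ft_force"],1),"w",round(s["width"],4))
    print(step(s,W(frame,P)[0],frame[2]+yaw+np.pi/2))
E
python3 -c "
from h import *
plan((-.082,0,.2));plan((-.082,0,.11))"
```

```text
1.1 [0.2352 0.5791 0.2336] f [ 1.  -0.8  0.2] w 0.0872
('turn', np.float64(-0.3819), 'shift', array([-0.2928, -0.5317,  0.0335]))
1.1 [0.2352 0.5791 0.2336] f [ 1.  -0.8  0.2] w 0.0872
('turn', np.float64(-0.3819), 'shift', array([-0.2928, -0.5317,  0.1235]))
```

```bash
python3 -m pendant '[[0,0,0,-0.0955],[0,0,0,-0.0955],[0,0,0,-0.0955],[0,0,0,-0.0954],[-0.018,-0.033,0,0],[-0.018,-0.033,0,0],[-0.018,-0.033,0,0],[-0.018,-0.033,0,0]]' 0.6 40
python3 -m pendant '[[-0.018,-0.033,0,0],[-0.018,-0.033,0,0],[-0.018,-0.033,0,0],[-0.018,-0.033,0,0],[-0.018,-0.033,0,0],[-0.018,-0.033,0,0],[-0.018,-0.033,0,0],[-0.018,-0.033,0,0]]'
python3 -m pendant '[[-0.018,-0.033,0,0],[-0.018,-0.033,0,0],[-0.018,-0.033,0,0],[-0.018,-0.033,0,0],[0,0,0.01,0],[0,0,0,0]]'
python3 -c "
from h import *
plan((-.082,0,.11))
from bench import r
cv2.imwrite('pics/w1.png',r.camera('wrist')['img'][:,:,::-1])"
```

```text
time: 1.77
ee_pos: [0.3072, 0.4453, 0.2335]
eef_rot: [0.002, 1.0, 0.0, 0.0]
ft_force: [0.7, 0.5, -0.2]
width: 0.0534
grip_force: 0.0
time: 2.43
ee_pos: [0.4502, 0.1805, 0.2339]
eef_rot: [0.002, 1.0, 0.0, 0.0]
ft_force: [0.8, 1.1, 0.8]
width: 0.0521
grip_force: 0.0
time: 2.93
ee_pos: [0.5212, 0.0476, 0.2223]
eef_rot: [0.004, 1.0, -0.0, -0.001]
ft_force: [-1.0, 0.4, -0.7]
width: 0.0524
grip_force: 0.0
2.93 [0.5212 0.0476 0.2223] f [-1.   0.4 -0.7] w 0.0524
('turn', np.float64(-0.0042), 'shift', array([-0.0049, -0.0013,  0.1123]))
```

View pics/w1.png

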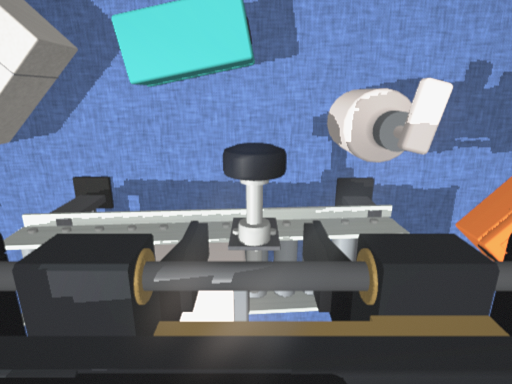

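The wrist view shows the knob head at (255,160), the shank at rows 180–220 and the bushing at (255,232), all centred between the fingers. I'll check the lane fit against this with the wrist calibration.

```bash
python3 -c "
from h import *
from bench import r
c=r.camera('wrist')
print(proj(c,W(LANE,[(-.103,0,.142),(-.114,0,.142),(-.061,0,.116),(-.103,0,.116),(-.039,-.225,rt(-.225)+.016),(-.039,.14,rt(.14)+.016)])).round())
s=r.read_state();print(proj(c,[s['ee_pos']]))"
```

```text
[[250. 178.]
 [250. 163.]
 [251. 217.]
 [251. 170.]
 [-12. 245.]
 [399. 230.]]
[[256.55617201 247.06841674]]
```

The knob lies at about y = 0.048, already on the jaw centre line. I'll descend, with only the small x correction.

```bash
python3 -m pendant '[[-0.005,0,0.03,0],[0,0,0.03,0],[0,0,0.03,0],[0,0,0.022,0],[0,0,0,0],[0,0,0,0]]'
python3 -m pendant '[[0,0,0,0],[0,0,0,0],[0,0,0,0],[0,0,0,0],[0,0,0,0],[0,0,0,0]]' 0 50
```

```text
time: 3.53
ee_pos: [0.5256, 0.0512, 0.1117]
eef_rot: [0.001, 1.0, 0.0, -0.001]
ft_force: [-0.1, 0.5, 1.1]
width: 0.0525
grip_force: 0.0
time: 4.03
ee_pos: [0.5263, 0.0498, 0.1119]
eef_rot: [0.002, 1.0, -0.0, 0.0]
ft_force: [0.4, -12.2, 2.8]
width: 0.0204
grip_force: 7.6
```

```bash
python3 -m pendant '[[0,-0.002,0,0],[0,0,0,0],[0,0,0,0],[0,0,0,0],[0,0,0,0],[0,0,0,0]]'
```

```text
time: 4.53
ee_pos: [0.5263, 0.0465, 0.1119]
eef_rot: [0.003, 1.0, -0.001, 0.0]
ft_force: [-1.1, -6.7, 4.6]
width: 0.0123
grip_force: 50.0
```

```bash
python3 -m pendant '[[0.008,0,0,0],[0.009,0,0,0],[0.009,0,0,0],[0.009,0,0,0],[0.009,0,0,0],[0.008,0,0,0],[0,0,0,0],[0,0,0,0]]'
```

```text
time: 5.2
ee_pos: [0.4762, 0.0471, 0.112]
eef_rot: [0.003, 1.0, -0.0, 0.003]
ft_force: [11.1, -5.6, -8.2]
width: 0.0125
grip_force: 50.0
```

```bash
python3 -m pendant '[[0,0,0,0],[0,0,0,0],[0,0,0,0],[0,0,0,0],[0,0,0,0],[0,0,0,0],[0,0,0,0],[0,0,0,0]]';python3 -m pendant '[[0,0,0,0],[0,0,0,0],[0,0,0,0],[0,0,0,0],[0,0,0,0],[0,0,0,0],[0,0,0,0],[0,0,0,0]]'; python3 -c "
from bench import r
import cv2
a=r.camera('top')['img'][140:290,150:350,::-1];b=r.camera('scene')['img'][140:290,150:350,::-1]
cv2.imwrite('pics/p2.png',cv2.resize(cv2.hconcat([a,b]),None,fx=2,fy=2))"
```

```text
time: 5.87
ee_pos: [0.4762, 0.0471, 0.112]
eef_rot: [0.003, 1.0, -0.0, 0.002]
ft_force: [10.4, -5.6, -6.0]
width: 0.0126
grip_force: 50.0
time: 6.53
ee_pos: [0.4762, 0.047, 0.112]
eef_rot: [0.003, 1.0, -0.0, 0.002]
ft_force: [10.7, -5.0, -6.2]
width: 0.0125
grip_force: 50.0
```

View pics/p2.png

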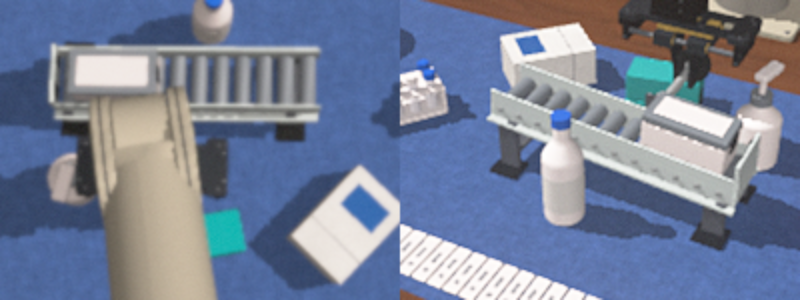

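The waiting box has rolled to the end stop, at about (115,75) in the left half of the picture, and the gate is out. Now I'll push it home with the same grip.

```bash
python3 -m pendant '[[-0.008,0,0,0],[-0.009,0,0,0],[-0.009,0,0,0],[-0.009,0,0,0],[-0.009,0,0,0],[-0.01,0,0,0],[0,0,0,0],[0,0,0,0]]'
```

```text
time: 7.3
ee_pos: [0.5272, 0.0464, 0.1116]
eef_rot: [0.003, 1.0, -0.001, -0.002]
ft_force: [-8.7, -6.4, 9.8]
width: 0.0125
grip_force: 50.0
```

```bash
python3 -m pendant '[[0,0,0,0],[0,0,0,0],[0,0,0,0],[0,0,0,0],[0,0,-0.03,0],[0,0,-0.03,0],[0,0,-0.03,0],[0.02,0.03,-0.03,0]]' 0.6; python3 -m pendant '[[0.015,0.037,0,0],[0.015,0.037,0,0],[0.015,0.037,0,0],[0.015,0.037,0,0],[0.015,0.037,0,0],[0.015,0.037,0,0],[0.015,0.037,0,0],[0,0.02,0,0]]' 1
python3 -c "
from bench import r
import cv2
from h import *
t=r.camera('top');sc=r.camera('scene')
K=[(-.103,0,.142),(-.114,0,.116),(-.164,0,.116)]
print(proj(t,W(LANE,K)).round(1).tolist())
out=[]
for c,(u0,v0) in((t,(150,140)),(sc,(190,140))):
    im=cv2.resize(c['img'][v0:v0+150,u0:u0+200,::-1],None,fx=2,fy=2)
    q=np.int32((proj(c,W(LANE,[(-.031,.019,.143-.0852*-.06),(.031,.019,.148),(.031,.139,.138),(-.031,.139,.138)]))-[u0,v0])*2)
    cv2.polylines(im,[q],True,(0,255,0),1)
    t_=np.linspace(0,6.28,24); q=np.int32((proj(c,W(LANE,np.c_[0*t_-.103,.026*np.cos(t_),.116+.026*np.sin(t_)]))-[u0,v0])*2)
    cv2.polylines(im,[q],True,(0,255,255),1); out.append(im)
cv2.imwrite('pics/p3.png',cv2.hconcat(out))
plan((0,0,.2),0,BOX)"
```

```text
time: 7.97
ee_pos: [0.5124, 0.0703, 0.2302]
eef_rot: [0.005, 1.0, -0.001, 0.001]
ft_force: [-0.1, -0.1, 0.1]
width: 0.0505
grip_force: 0.0
time: 8.63
ee_pos: [0.4024, 0.3594, 0.2282]
eef_rot: [-0.001, 1.0, 0.001, -0.001]
ft_force: [0.3, 0.8, 0.2]
width: 0.0859
grip_force: 0.0
[[227.1, 214.4], [227.3, 219.6], [226.9, 238.2]]
8.73 [0.4042 0.3585 0.2278] f [ 0.1 -0.2 -0. ] w 0.0868
('turn', np.float64(1.2827), 'shift', array([0.0012, 0.0072, 0.0278]))
```

View pics/p3.png

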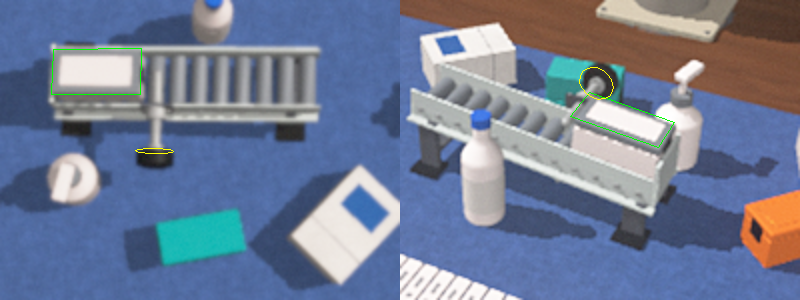

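The knob is home (yellow ring as at the start), the box is at the end stop, and the bystanders are untouched. Now the next box.

```bash
python3 -c "
from h import *
from bench import r
print(np.round(r.read_state()['joint_positions'],2))
plan((0,0,.04),-np.pi/2,BOX)"
```

```text
[-0.88  0.15  0.08  1.7  -0.01  1.29  0.78]
8.73 [0.4042 0.3585 0.2278] f [ 0.1 -0.2 -0. ] w 0.0868
('turn', np.float64(-0.2881), 'shift', array([-0.0073,  0.001 ,  0.1878]))
```

```bash
python3 -m pendant '[[0,0,0,-0.096],[0,0,0,-0.096],[0,0,0,-0.096],[-0.0073,0.001,0.03,0],[0,0,0.03,0],[0,0,0.03,0],[0,0,0,0]]'
python3 -c "
from h import *
from bench import r
plan((0,0,.04),-np.pi/2,BOX)
c=r.camera('wrist');B=np.array([[-.031,-.06,.06],[.031,-.06,.06],[.031,.06,.06],[-.031,.06,.06]])
im=c['img'][:,:,::-1].copy()
cv2.polylines(im,[np.int32(proj(c,W(BOX,B)))],True,(0,255,0),1);cv2.imwrite('pics/w4.png',im)"
```

```text
time: 9.32
ee_pos: [0.4112, 0.3542, 0.1328]
eef_rot: [-0.141, 0.99, -0.003, -0.003]
ft_force: [-0.6, -0.2, -0.9]
width: 0.0873
grip_force: 0.0
9.32 [0.4112 0.3542 0.1328] f [-0.6 -0.2 -0.9] w 0.0873
('turn', np.float64(-0.0075), 'shift', array([-0.0024,  0.0077,  0.0927]))
```

View pics/w4.png

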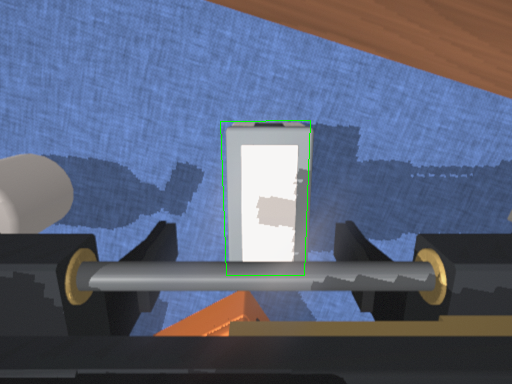

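The wrist view shows the box at columns 226–310 with a grey lid, matching the green estimate within a few mm. Descending to grasp.

```bash
python3 -m pendant '[[-0.002,0.008,0,-0.007],[0,0,0.031,0],[0,0,0.031,0],[0,0,0.031,0],[0,0,0,0],[0,0,0,0]]'
python3 -c "
from h import *
plan((0,0,.04),-np.pi/2,BOX)"
```

```text
time: 9.87
ee_pos: [0.4132, 0.366, 0.0464]
eef_rot: [-0.145, 0.989, 0.0, -0.0]
ft_force: [0.3, 0.5, 0.6]
width: 0.0867
grip_force: 0.0
9.87 [0.4132 0.366  0.0464] f [0.3 0.5 0.6] w 0.0867
('turn', np.float64(0.0006), 'shift', array([ 0.0035, -0.0035,  0.0064]))
```

```bash
python3 -m pendant '[[0.003,-0.003,0.004,0],[0,0,0,0],[0,0,0,0],[0,0,0,0],[0,0,0,0],[0,0,0,0],[0,0,0,0]]' 0.5 25; python3 -m pendant '[[0,0,0,0],[0,0,0,0],[0,0,-0.02,0],[0,0,-0.03,0],[0,0,-0.03,0],[0,0,-0.03,0],[0,0,-0.03,0],[0,0,-0.03,0]]'
python3 -c "
from h import *
plan((0,-.09,.23),-np.pi/2)
plan((0,-.09,.15),-np.pi/2)"
```

```text
time: 10.45
ee_pos: [0.4113, 0.3624, 0.0424]
eef_rot: [-0.145, 0.989, 0.001, 0.001]
ft_force: [-1.9, 1.1, 6.2]
width: 0.0619
grip_force: 25.0
time: 11.12
ee_pos: [0.4106, 0.3611, 0.2125]
eef_rot: [-0.145, 0.989, -0.0, -0.0]
ft_force: [0.9, 0.9, -2.4]
width: 0.0619
grip_force: 25.0
11.12 [0.4106 0.3611 0.2125] f [ 0.9  0.9 -2.4] w 0.0619
('turn', np.float64(-1.2758), 'shift', array([ 0.4044, -0.1986, -0.0174]))
11.12 [0.4106 0.3611 0.2125] f [ 0.9  0.9 -2.4] w 0.0619
('turn', np.float64(-1.2758), 'shift', array([ 0.4043, -0.1986,  0.0626]))
```

```bash
python3 -c "
from bench import r
print(r.read_state()['joint_positions'])"
python3 -m pendant '[[0,0,-0.02,-0.116],[0,0,0,-0.116],[0,0,0,-0.116],[0,0,0,-0.116]]'
python3 -c "
from bench import r
print(r.read_state()['joint_positions'])"
```

```text
[-0.86300982  0.17188325  0.06507187  1.7042003  -0.01158365  1.2666719
  1.06641105]
time: 11.45
ee_pos: [0.4108, 0.3614, 0.2314]
eef_rot: [-0.371, 0.929, -0.0, -0.0]
ft_force: [0.4, 0.4, -4.1]
width: 0.0618
grip_force: 25.0
[-0.83227935  0.1612004   0.03047991  1.6757877  -0.00500095  1.30476476
  1.53076568]
```

Joint 7 would leave its range if I keep turning this way, so I'll reverse by the half-turn equivalent (about +2.33 rad).

```bash

python3 -m pendant '[[0,0,0,0.117],[0,0,0,0.117],[0,0,0,0.117],[0,0,0,0.117],[0,0,0,0.117],[0,0,0,0.117],[0,0,0,0.117],[0,0,0,0.117]]'
python3 -m pendant '[[0,0,0,0.117],[0,0,0,0.117],[0,0,0,0.117],[0,0,0,0.117],[0,0,0,0.117],[0,0,0,0.117],[0,0,0,0.117],[0,0,0,0.117]]'
python3 -m pendant '[[0,0,0,0.114],[0,0,0,0.114],[0,0,0,0.114],[0,0,0,0.114],[0,0,0,0],[0,0,0,0]]'
python3 -c "
from h import *
plan((0,-.09,.23),-np.pi/2)
plan((0,-.09,.15),-np.pi/2)"
```

```text
time: 12.12
ee_pos: [0.4107, 0.3612, 0.2308]
eef_rot: [0.093, 0.996, -0.0, -0.0]
ft_force: [-0.4, 0.0, -3.5]
width: 0.0614
grip_force: 25.0
time: 12.78
ee_pos: [0.4107, 0.3612, 0.2309]
eef_rot: [0.532, 0.847, -0.0, -0.0]
ft_force: [0.3, -0.1, -2.6]
width: 0.0615
grip_force: 25.0
time: 13.28
ee_pos: [0.4107, 0.3614, 0.231]
eef_rot: [0.707, 0.708, -0.0, 0.0]
ft_force: [0.0, -0.4, -3.7]
width: 0.062
grip_force: 25.0
13.28 [0.4107 0.3614 0.231 ] f [ 0.  -0.4 -3.7] w 0.062
('turn', np.float64(0.0055), 'shift', array([-0.4047,  0.1984,  0.0011]))
13.28 [0.4107 0.3614 0.231 ] f [ 0.  -0.4 -3.7] w 0.062
('turn', np.float64(0.0055), 'shift', array([-0.4047,  0.1985,  0.0811]))
```

```bash

python3 -m pendant '[[-0.034,0.0165,0,0.005],[-0.034,0.0165,0,0],[-0.034,0.0165,0,0],[-0.034,0.0165,0,0],[-0.034,0.0165,0,0],[-0.034,0.0165,0,0],[-0.034,0.0165,0,0],[-0.034,0.0165,0,0]]'
python3 -m pendant '[[-0.034,0.0165,0,0],[-0.034,0.0165,0,0],[-0.034,0.0165,0,0],[-0.031,0.0165,0,0],[0,0,0.02,0],[0,0,0.015,0],[0,0,0,0],[0,0,0,0]]'
python3 -c "
from h import *
from bench import r
plan((0,-.09,.148),-np.pi/2)
c=r.camera('scene')
im=cv2.resize(c['img'][100:300,150:350,::-1],None,fx=3,fy=3)
def pl(Q,col): cv2.polylines(im,[np.int32((proj(c,W(LANE,Q))-[150,100]+.5)*3)],True,col,1)
for x in(-.037,.037): pl([(x,-.225,rt(-.225)+.016),(x,.14,rt(.14)+.016)],(0,0,255))
s=r.read_state();e=W([0,0,-LANE[2]],[s['ee_pos']-[LANE[0],LANE[1],0]])[0]; print('lane tcp',e)
z=e[2]-.042
for zz in(z,z+.06): pl([(-.031,e[1]-.06,zz),(.031,e[1]-.06,zz),(.031,e[1]+.06,zz),(-.031,e[1]+.06,zz)],(0,255,0))
cv2.imwrite('pics/p5.png',im)"
```

```text
time: 13.95
ee_pos: [0.5415, 0.0869, 0.2313]
eef_rot: [0.708, 0.706, 0.0, -0.0]
ft_force: [1.4, 0.0, -2.5]
width: 0.062
grip_force: 25.0
time: 14.62
ee_pos: [0.6057, -0.0444, 0.1957]
eef_rot: [0.709, 0.706, -0.001, -0.001]
ft_force: [0.1, -0.0, -2.3]
width: 0.0618
grip_force: 25.0
14.62 [ 0.6057 -0.0444  0.1957] f [ 0.1 -0.  -2.3] w 0.0618
('turn', np.float64(-0.0001), 'shift', array([0.0003, 0.0019, 0.0477]))
lane tcp [-0.00126622 -0.09023459  0.19669971]
```

View pics/p5.png

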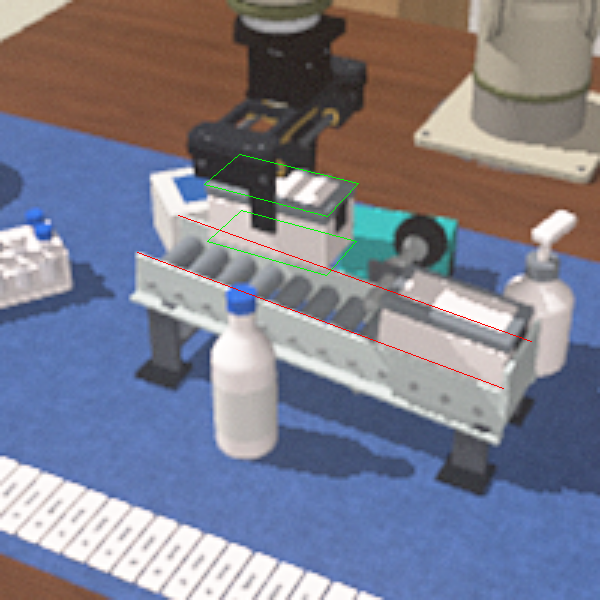

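The held box sits over the lane between the rails, above the rollers uphill of the gate. Lowering.

```bash

python3 -m pendant '[[0,0.001,0.012,0],[0,0.001,0.012,0],[0,0,0.012,0],[0,0,0.008,0],[0,0,0,0],[0,0,0,0]]'
python3 -m pendant '[[0,0,0.004,0],[0,0,0,0],[0,0,0,0]]'
python3 -c "
from h import *
plan((0,-.09,.145),-np.pi/2)"
```

```text
time: 15.17
ee_pos: [0.6078, -0.0447, 0.1515]
eef_rot: [0.71, 0.705, -0.0, -0.0]
ft_force: [0.0, -0.3, -2.5]
width: 0.0619
grip_force: 25.0
time: 15.42
ee_pos: [0.6083, -0.0448, 0.1484]
eef_rot: [0.71, 0.705, 0.0, 0.0]
ft_force: [0.1, -0.8, -2.9]
width: 0.0622
grip_force: 25.0
15.42 [ 0.6083 -0.0448  0.1484] f [ 0.1 -0.8 -2.9] w 0.0622
('turn', np.float64(-0.0031), 'shift', array([ 0.0007, -0.0008,  0.0034]))
```

```bash

python3 -m pendant '[[0,0,0.003,0],[0,0,0,0],[0,0,0,0]]'
python3 -m pendant '[[0,0,0.002,0],[0,0,0,0],[0,0,0,0]]'
```

```text
time: 15.67
ee_pos: [0.6083, -0.0447, 0.1452]
eef_rot: [0.71, 0.705, 0.0, 0.0]
ft_force: [-0.2, -0.3, -2.8]
width: 0.0617
grip_force: 25.0
time: 15.92
ee_pos: [0.6083, -0.0448, 0.1434]
eef_rot: [0.71, 0.705, 0.0, 0.0]
ft_force: [-0.7, 0.1, 0.9]
width: 0.062
grip_force: 25.0
```

Contact: the weight is now carried by the rollers and there are no side forces. Releasing.

```bash

python3 -m pendant '[[0,0,0,0],[0,0,0,0],[0,0,0,0],[0,0,0,0],[0,0,0,0],[0,0,0,0],[0,0,0,0],[0,0,0,0]]' 1
python3 -m pendant '[[0,0,-0.01,0],[0,0,-0.02,0],[0,0,-0.03,0],[0,0,-0.03,0],[0,0,-0.03,0],[0,0,-0.03,0],[0,-0.03,0,0],[0,-0.035,0,0]]'
python3 -m pendant '[[0,-0.04,0,0],[0,-0.04,0,0],[0,-0.03,0,0],[0,0,0,0],[0,0,0,0],[0,0,0,0],[0,0,0,0],[0,0,0,0]]'
python3 -c "
from bench import r
from h import *
out=[]
for n,(u0,v0) in(('top',(150,140)),('scene',(190,140))):
    c=r.camera(n)
    im=cv2.resize(c['img'][v0:v0+150,u0:u0+200,::-1],None,fx=2,fy=2)
    for y in(-.066,.079):
        q=np.int32((proj(c,W(LANE,[(a,y+b,rt(y+b)+.06) for a,b in((-.031,-.06),(.031,-.06),(.031,.06),(-.031,.06))]))-[u0,v0]+.5)*2)
        cv2.polylines(im,[q],True,(0,255,0),1)
    out.append(im)
cv2.imwrite('pics/p6.png',cv2.hconcat(out))"
```

```text
time: 16.58
ee_pos: [0.6082, -0.0447, 0.1431]
eef_rot: [0.71, 0.705, 0.0, -0.0]
ft_force: [0.5, -0.6, 0.0]
width: 0.0869
grip_force: 0.0
time: 17.25
ee_pos: [0.5444, -0.0446, 0.2953]
eef_rot: [0.71, 0.705, 0.001, 0.002]
ft_force: [0.2, 0.8, 0.2]
width: 0.0873
grip_force: 0.0
time: 17.92
ee_pos: [0.4339, -0.0436, 0.2931]
eef_rot: [0.71, 0.704, -0.0, 0.0]
ft_force: [-0.0, 0.2, -0.5]
width: 0.0868
grip_force: 0.0
```

View pics/p6.png

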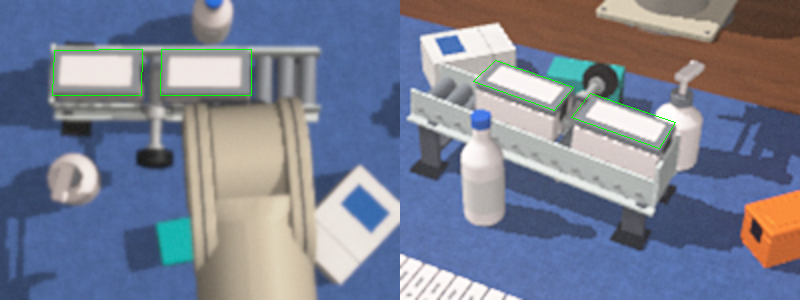

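Both boxes match their target outlines: the next box against the gate bar at (205,72) and the first at the end stop at (97,72). The knob is home and the arm is clear. Handing in.

```bash
python3 -c "
from bench import r
print(r.close_job())"
```

```text
the job is handed in; nothing more can be done
None
```

I handed the job in at about 18 s: the final pictures show the first box at the end stop, the knob pushed home, and the next box waiting against the gate bar; the hand-in gave no verdict.

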